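Gauge the sleeve and hold the snap ring spread at the axle groove

TASK

On the steel fixture, first slide the caliper's moving jaw shut until it bears on the brass sleeve, and leave it closed. Then pick up the circlip pliers by squeezing the handles fully, so that the ring on their tips is spread, pass the ring level over the top of the axle stub and slide it down to the groove just above the sleeve. Finish while still holding the pliers squeezed, with the ring spread round the stub at the groove; leave everything else on the bench where it is.

Things in the scene. Friction and masses are not known exactly. Their poses are not given: they have to be found in the camera images.
- fixture: Fixed steel fixture: base plate 104 x 104 x 15 mm, upright axle stub, sleeve, bench caliper. Origin: underside of the plate on the stub's axis, at table height; z up. Caliper beam along y at x = +51 mm, y -120 to +60 mm, top 36 mm high. Both jaws lie x = -12 to +54 mm, 18 to 40 mm high; the fixed jaw's inner face is at y = +30 mm. The -x side is open: bring the pliers in from there.
- stub_top (a point): Top centre of the axle stub, 88 mm above the table. The stub is 40 mm in diameter; its top 8 mm taper to 28 mm.
- groove (a point): Point on the stub's axis at mid-height of its groove, 52 mm above the table. The groove, 35 mm in diameter, runs from 47 to 57 mm above the table, right above the sleeve. Axes as the fixture's.
- fin (a point): Centre of the top edge of the thumb fin on the caliper's moving jaw, 81 mm above the table. The fin is 12 mm thick along the fixture's y, 24 mm wide along its x, and free from 46 to 81 mm above the table; the slide's body (20 x 36 mm) is under it. Push or pinch the fin to slide the jaw. Axes as the fixture's.
- caliper_jaw (a joint): Travel of the moving caliper jaw towards shut (the fixture's +y), in m: 0 fully open, about 0.046 to 0.047 bearing on the sleeve. Needs about 3 N to slide and stays where it is left.
- sleeve: Loose brass sleeve round the stub, 58 mm outside, 42 mm bore, 32 mm tall, standing on the base plate (top 47 mm above the table). Origin: centre of its underside.
- pliers: Circlip pliers lying flat, snap ring already on their tips, about 0.25 kg. Origin: underside of the pivot; x points to the tips, z up. Squeezing the handles spreads the tips. The ring lies parallel to the underside.
- handles (a point): Where to grip the pliers: midway between the handles, 62 mm behind the pivot, 11 mm above the underside. Two black grips, 10 mm thick, 22 mm tall, 30 to 95 mm behind the pivot. Relaxed they flare: 57 mm over the outsides here, 71 at the rear; squeezed they are parallel, 32 mm over all. Full squeeze takes about 8 N, 40 to 60 N holds firmly; they centre between the pads.
- ring (a point): Centre of the spread snap ring, at x = +79.6 mm, y = 0, 3 mm above the underside of the pliers. Ring 3.5 mm thick (underside 1 mm above the pliers' underside), 5 mm wide; spread: round, 47 mm inside, 57 mm outside; relaxed: an oval too narrow for the stub. Axes as the pliers'.
- pliers_jaw (a joint): Turn of one pliers lever, rad: 0 relaxed, 0.211 fully squeezed against its stop (ring fully spread). Springs back when let go.
- die_plug: Bystander: stepped steel plug 44 mm wide, 50 mm tall. Origin under its centre.
- dropper: Bystander: white dropper bottle 28 mm wide, 70 mm tall. Origin under its centre.
- jar: Bystander: amber jar 42 mm wide, 62 mm tall. Origin under its centre.
- spare_sleeve: Bystander: loose spare brass sleeve 52 mm wide, 25 mm tall. Origin under its centre.
- driver: Bystander: screwdriver lying on the bench.
- mortar: Bystander: dark mortar bowl with pestle, 100 mm wide. Origin under its centre.
Things that resemble listed ones, but are neither listed nor needed, are in the scene too. Several things have the shape of the fixture; the one meant has the colours described above.

How it is judged:
On the way, in this order (a step that is already met when the one before it is completed fails the run):
1. the caliper's moving jaw bears on the sleeve (contact force between caliper_jaw and sleeve above 1 N), for 0.1 s.
2. the ring, spread by the squeezed pliers, is over the top of the stub (value of joint pliers_jaw above 0.17 rad and horizontal distance between ring and groove below 0.012 m and z of ring in the frame of groove above 0.028 m and contact force between the fingers and pliers above 3 N), for 0.1 s.
At the end, for the whole second after the job is handed in: Caliper travel over 0.043 m; fingers squeeze the pliers (over 3 N), at rest, lever past 0.17 rad; ring centre within 7 mm of the stub axis, 7 mm below to 5 mm above groove mid-height, level within 0.15 rad; sleeve still down on the base plate (value of joint caliper_jaw above 0.043 m and value of joint pliers_jaw above 0.17 rad and contact force between the fingers and pliers above 3 N and horizontal distance between ring and groove below 0.007 m and z of ring in the frame of groove between -0.007 and 0.005 m and angle between pliers's own z axis and vertical below 0.15 rad and linear speed of pliers below 0.03 m/s and z of sleeve in the frame of fixture below 0.02 m); the arm keeps its last pose, push and grip.
It fails at once if a bystander is moved by more than 30 mm (distance of any of die_plug, dropper, jar, spare_sleeve, driver, mortar from where it was at the start of the episode above 0.03 m).
It also fails if it takes over 54 s, if anything falls off the work surface, if the arm or the gripper's body presses on something with over 40 N, if the wrist force passes 120 N, or if a joint passes its speed limit or range.

ROBOT

A 6-joint arm with a two-finger parallel gripper is mounted at the origin on the work surface. World frame = base frame: x ahead of the robot, y to its left, z up, the work surface at z = 0. Lengths are in m, angles in rad, forces in N, time in s.
With the tool pointing down it reaches from about 0.3 to 0.775 m from the base axis. Payload 14.6 kg.
Tool frame: the origin (TCP) lies midway between the tips of the shut fingers; the grasp point (between the pads) lies 19 mm behind it; z points along the fingers, y is the line along which they close (so a half turn about z gives the same grasp; the last joint's range is limited). The gripper opens to 94 mm and grips with 3 to 60 N. Pads are 16 mm wide; open, the fingers measure 119 mm over their backs; the gripper's body (75 mm by 177 mm) begins 78 mm behind the grasp point.
Start: joints at [1.127, 0.3, 1.521, -0, 1.321, -0.067], TCP at [0.202, 0.511, 0.205] pointing down, gripper open.
Joint ranges: [-3.03, 3.03], [-0.79, 2.21], [0.23, 2.52], [-1.04, 4.18], [0, 3.07], [-2.55, 2.55]. Speed limits (rad/s): [2.22, 2.22, 2.57, 3.14, 3.14, 3.14].

INTERFACE

Orientations are given as [roll, pitch, yaw] about the fixed x, y, z axes, in that order (R = Rz(yaw) Ry(pitch) Rx(roll)).
In Python, from station import ctrl gives the robot as it stands. The module is installed in compiled form; this text tells all that it offers.
- The arm moves only by the tool servo_tool, never from a script. Its argument "plan" is a list of rows, each a list of 7 numbers: the opening in per cent of the stroke, from 0 (shut) to 100 (fully open), then the shift along the tool's x, y, z in m, then the turn, a rotation vector about the tool's x, y, z in rad. A call has exactly 8 rows; each row shifts and turns the commanded pose from where the row before left it, along the tool's axes as they then stand; what a row does not reach is not made up. A row lasts 1/8 s, in which the tool goes at most 62.5 mm and 10.7 degrees, less where a joint would pass 70% of its speed; a pose out of reach is approached as far as the arm can. A call with a gripper value outside its range is refused whole. The fingers move at their own pace and stop on an object; "force" is the grip in N (left out, the last holds). Time passes only in rows, so rows that do not move let the fingers close, or fill a call up. It gives the time, the measured TCP pose, the force, the opening and the grip force at its end, in the units of the state.
- ctrl.get_obs(): the state, without advancing time (a new reading comes with each control period).
- ctrl.camera(name): name is "side" or "top"; returns a dict with "pixels" (400x640x3 uint8, red, green, blue), "z_map" (400x640 float32, m along the optical axis (not along the pixel's ray), 0 where there is no reading), "mtx" (3x3 intrinsics, pixels), "pose" (4x4, takes a point from camera to world coordinates). Camera axes: x right, y up, looking along -z (the intrinsics and any distortion apply to the point x, -y, -z); pixel columns grow to the right and rows downward; lengths in m; the calibration is good to about 2 mm. A picture is of the moment at which its call begins.
- ctrl.hand_in(): hands the job in; it is judged then, once.
The state is a dict: "time_s": time; "qpos": joint angles; "joint_vel": joint speeds; "tau": joint torques, N m; "ee_pos": TCP position; "eef_rot": TCP orientation; "force": force on the tool from outside, world axes, zero at the start; "moment": the same for the moment, N m; "grip_width": finger opening in m; "grip_force": force on a finger pad.
Only numpy, scipy, OpenCV 4.12 (cv2) and the standard library are available. Lean on these libraries where they do the work, as an engineer would, in place of code of your own. Each camera call takes 0.05 s, during which the arm holds its last target. There are 200 camera calls.

## Working session

There is one attempt and no reset: what is moved stays moved. The work goes in short steps, Python scripts to look and compute and a tool call to move; the robot and the scene stay as the last step left them, time stands still between calls to the robot, and variables do not carry over. Pictures are saved under pics/ and viewed, at most 10 in all, crops included, and the job is handed in when it is done.

Besides the shell and the picture viewer there is one more tool, called after ">>>" as name(argument=value, ...), one argument or row to a line, values as JSON. servo_tool: Moves the arm, as the interface text tells. Its arguments: {"type":"object","properties":{"plan":{"type":"array","items":{"type":"array","items":{"type":"number"}}},"force":{"type":"number"}},"required":["plan"]}

```bash
mkdir -p pics; cat > h.py <<'E'
import numpy as np, cv2
from station import ctrl
def cap(n,tag):
    c=ctrl.camera(n); np.savez(f'{tag}.npz',**{k:np.asarray(c[k]) for k in('pixels','z_map','mtx','pose')})
    cv2.imwrite(f'pics/{tag}.png',c['pixels'][:,:,::-1]); return c
def cloud(c):
    K=c['mtx'];z=c['z_map'];v,u=np.mgrid[0:400,0:640]
    p=np.stack([(u-K[0,2])/K[0,0]*z,-(v-K[1,2])/K[1,1]*z,-z,np.ones_like(z)],-1)
    return (p@c['pose'].T)[...,:3]
E
python3 - <<'E'
from h import *
for n in('top','side'):
    c=cap(n,n+'0'); print(n,c['mtx'].tolist(),np.round(c['pose'],3).tolist(),[k for k in c])
print(ctrl.get_obs())
E
```

```text
top [[407.4938956723256, 0.0, 318.31280366726844], [0.0, 407.4938956723256, 193.69951233009718], [0.0, 0.0, 1.0]] [[-0.008, 0.998, -0.068, 0.438], [-1.0, -0.008, 0.002, 0.038], [0.001, 0.068, 0.998, 1.487], [0.0, 0.0, 0.0, 1.0]] ['pixels', 'z_map', 'mtx', 'pose']
side [[518.4336085554708, 0.0, 316.49070719145453], [0.0, 518.4336085554708, 198.33871304718537], [0.0, 0.0, 1.0]] [[0.949, 0.164, -0.268, 0.142], [-0.314, 0.511, -0.8, -1.157], [0.006, 0.844, 0.536, 0.878], [0.0, 0.0, 0.0, 1.0]] ['pixels', 'z_map', 'mtx', 'pose']
{'time_s': 0.1, 'qpos': array([ 1.12735127e+00,  3.00408318e-01,  1.52150405e+00, -7.47684793e-06,
        1.32069292e+00, -6.66055716e-02]), 'joint_vel': array([-1.83051070e-03,  4.72110098e-05, -3.93624144e-03, -1.40057358e-03,
        7.77180697e-04, -7.51049176e-04]), 'tau': array([ 1.66052650e-03, -5.32642329e+01, -3.53283691e+01,  7.10249855e-02,
        2.34128174e-02, -6.32627894e-05]), 'ee_pos': array([0.20230033, 0.51119845, 0.20495335]), 'eef_rot': array([-3.14058178e+00, -6.01712767e-05,  2.76475499e+00]), 'force': array([0.63967572, 0.20424804, 0.05974388]), 'moment': array([ 0.02292858, -0.0017895 , -0.01395613]), 'grip_force': 0.0, 'grip_width': 0.09395886985032231}
```

View pics/top0.png

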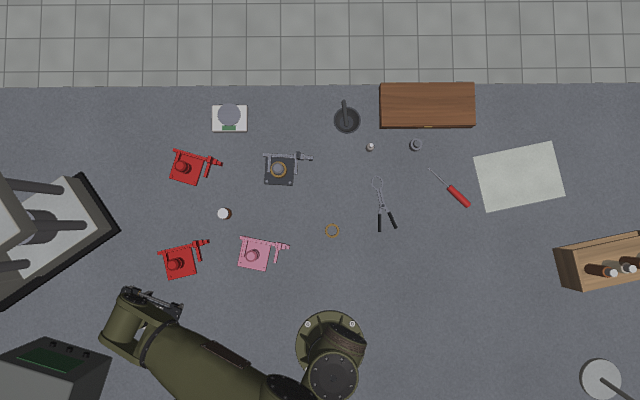

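View pics/side0.png

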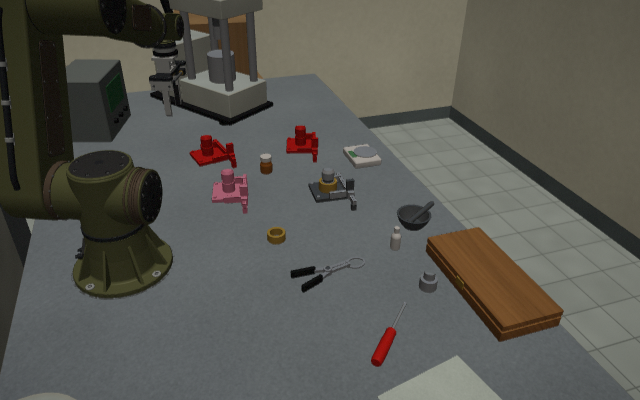

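The top view shows the steel fixture at about (279,168) and the pliers at about (382,205), with the handles towards the robot. I'll enlarge both.

```bash
python3 - <<'E'
from h import *
a=cv2.imread('pics/top0.png')
f=lambda x0,y0,w,h,s:cv2.resize(a[y0:y0+h,x0:x0+w],None,fx=s,fy=s,interpolation=cv2.INTER_CUBIC)
A=f(255,140,64,56,6.25)
B=f(362,175,40,60,8.75)[:350*60//40]
A=f(255,140,64,56,6); B=f(360,172,48,64,6)
o=np.zeros((390,680,3),np.uint8);o[:336,:384]=A;o[:384,390:678]=B
cv2.imwrite('pics/crop0.png',o)
c=dict(np.load('top0.npz'));P=cloud(c)
for u,v in((279,168),(300,250),(330,300)):print(P[v,u])
# height map ascii around the fixture
print('fix',np.round(P[148:192:2,258:318:3,2]*1000).astype(int))
print('x',P[150,280],P[190,280])
m=P[172:236,360:408,2]*1000
print(np.round(m[::3,::2]).astype(int))
E
```

```text
[0.6247336  0.17090855 0.08145561]
[ 0.33563322  0.10305619 -0.00305448]
[ 0.15695986 -0.00396209  0.00218941]
fix [[  -1    0    2    3    3    6   -3   -1    1    2   -3    5    1   -2
     1   -1   -3   -3    0   -4]
 [  -5   -1    3   -4    2   -3    1   -1    0    3   -2   -4    1    5
    -5   -2    5   -5   -2   -1]
 [ -13   -2   -2    1   -3    0   -1   -3    1    2    3    7   -1   84
     1   -4   -2    2   -5   -1]
 [   4    6   37   37   36   33   42   43   37   31   32   -1   44   85
    47   52    7   -3    2    3]
 [  -1   -1   34   40   37   35   36   34   33   31   33   34   40   76
    47   44   35   39   43    4]
 [   1    1    4   17   36   15   15   13   15   24   15   19   47   67
    46   45   41   38   36    2]
 [   4    4    1   16   37   13   16    8   15   16   12   16    0   39
    -3    1    1    6   11   -4]
 [   2    5   -4   13   40   12   76   45   50   20   17   11    2   40
    -2    1    1   -9    1   -1]
 [  -8    0    4   17   39   85   81   84   48   14   18   12   -3   45
    -2    1   -2    5    5    5]
 [   3    5   -1   14   39   85   83   7
[... 3460 characters left out ...]
5   28    2    6   -2
     0    2   17   19    0    4    6    3    2    2]
 [   1    0    1    1   -1    6    4    1    0   13   20   -5    1    6
     5    1    8   31   -2    2    4    4   -2    2]
 [  -2    2   -2   -1   -4   -3   -1    1    2   12   21    2   -2    4
    -8    0   -3   22   23   -1    5    0    4    1]
 [   3   -1   -4    0    1   -6    0    8   -4   24   22   -2   -3   10
     0   -1    1    0    2   -7    4    8    7    4]
 [  -1    1    1    3   -3   -1   -1    3   -4   -2   -1    2    1    5
     3   -5   -2   -2   -3    4    0    3   -2    5]
 [  -7    1   -3   -4   -4    0    6   -2    2    1    1    7    0    1
     1    1   -5   -4    0    7   -2   -5    3   -4]]
```

View pics/crop0.png

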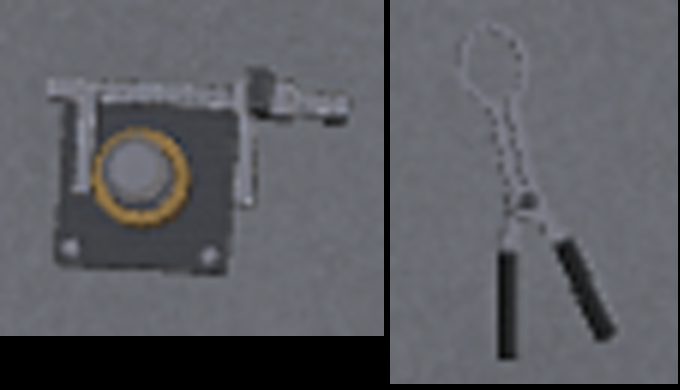

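The crop shows the fixture with its fin at about (260,90), the stub top at about (136,167) and the plate corners. On the pliers I read the pivot at about (528,203), the ring at about (492,60), and the grips at (507,250–357) and (565,240)–(603,335).

```bash
cat >> h.py <<'E'
def ray(c,u,v,h):
    K=c['mtx'];T=c['pose'];d=T[:3,:3]@[(u-K[0,2])/K[0,0],-(v-K[1,2])/K[1,1],-1]
    return T[:3,3]+d*(h-T[2,3])/d[2]
def proj(c,p):
    K=c['mtx'];q=np.linalg.inv(c['pose'])@np.r_[p,1]
    return np.array([K[0,0]*q[0]/-q[2]+K[0,2],-K[1,1]*q[1]/-q[2]+K[1,2]])
E
python3 - <<'E'
from h import *
c=dict(np.load('top0.npz'));s=dict(np.load('side0.npz'))
R=lambda X,Y,o,h:ray(c,(X+.5)/6-.5+o[0],(Y+.5)/6-.5+o[1],h)
F=(255,140);Q=(360,172)
for n,X,Y,h in(('stub',136,167,.088),('sleeve',140,176,.047),('bL',48,80,.036),('bR',348,97,.036),('fin',261,78,.081),('c1',57,265,.015),('c2',226,273,.015),('c3',240,105,.015)):
    print(n,R(X,Y,F,h).round(4))
for n,X,Y,h in(('ring',103,60,.003),('piv',138,203,.016),('l1',117,250,.022),('l2',117,357,.022),('r1',175,240,.022),('r2',214,336,.022)):
    print(n,R(X,Y,Q,h).round(4))
P=cloud(c);S=cloud(s)
for nm,A in(('top',P),('side',S)):
    m=(abs(A[...,0]-.63)<.05)&(abs(A[...,1]-.17)<.04)&(A[...,2]>.06)&(A[...,2]<.1); 
    print(nm,m.sum(),A[m].mean(0),A[m].min(0),A[m].max(0))
# side crops
a=cv2.imread('pics/side0.png')
o=np.zeros((400,760,3),np.uint8)
o[:300,:330]=cv2.resize(a[165:215,305:360],None,fx=6,fy=6,interpolation=cv2.INTER_CUBIC)
o[:260,335:335+420]=cv2.resize(a[248:300,285:369],None,fx=5,fy=5,interpolation=cv2.INTER_CUBIC)
cv2.imwrite('pics/crop1.png',o)
E
```

```text
stub [0.6259 0.1763 0.088 ]
sleeve [0.6261 0.178  0.047 ]
bL [0.6858 0.2341 0.036 ]
bR [0.6741 0.0545 0.036 ]
fin [0.6783 0.1044 0.081 ]
c1 [0.5765 0.2314 0.015 ]
c2 [0.5708 0.1292 0.015 ]
c3 [0.6732 0.1204 0.015 ]
ring [ 0.5824 -0.1792  0.003 ]
piv [ 0.4945 -0.1969  0.016 ]
l1 [ 0.4662 -0.1828  0.022 ]
l2 [ 0.4024 -0.1816  0.022 ]
r1 [ 0.4719 -0.2177  0.022 ]
r2 [ 0.4144 -0.2398  0.022 ]
top 111 [0.62556127 0.17689168 0.08128288] [0.60692028 0.157915   0.0606232 ] [0.64655084 0.19537954 0.09519544]
side 120 [0.62281134 0.16937658 0.07522775] [0.60523164 0.15420959 0.06043504] [0.64602078 0.19886134 0.08898125]
```

View pics/crop1.png

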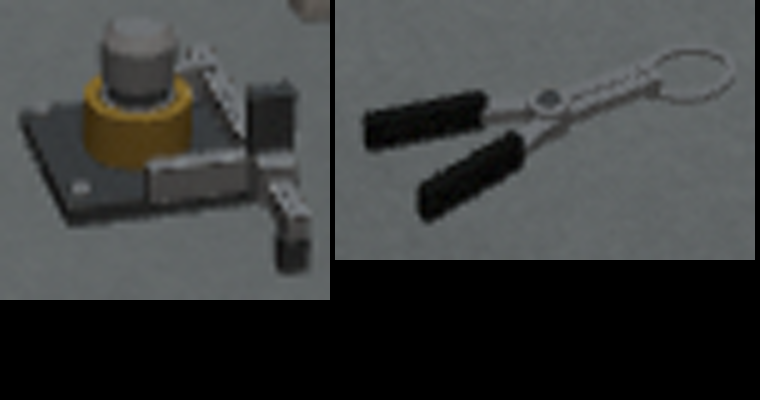

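Measurements agree: the stub axis is at about (0.626, 0.177), the fixture yaw is about -0.06 and the fin is near (0.673, 0.104). I'll start towards the -y side of the fin.

>>> servo_tool(
  plan=[
    [0, 0, 0, 0, 0, 0, -0.16],
    [0, 0, 0, 0, 0, 0, -0.157],
    [0, -0.04, -0.033, 0, 0, 0, 0],
    [0, -0.04, -0.033, 0, 0, 0, 0],
    [0, -0.04, -0.033, 0, 0, 0, 0],
    [0, -0.04, -0.033, 0, 0, 0, 0],
    [0, -0.04, -0.033, 0, 0, 0, 0],
    [0, -0.04, -0.033, 0, 0, 0, 0],
  ],
  force=50,
)

```text
time_s: 1.1
ee_pos: [0.4311, 0.298, 0.2053]
eef_rot: [-3.141, -0.0, 3.082]
force: [-0.6, 1.1, 0.3]
grip_width: 0.0173
grip_force: 0.0
```

>>> servo_tool(
  plan=[
    [0, -0.04, -0.033, 0, 0, 0, 0],
    [0, -0.04, -0.033, 0, 0, 0, 0],
    [0, -0.04, -0.033, 0, 0, 0, 0],
    [0, -0.04, -0.033, 0, 0, 0, 0],
    [0, -0.04, -0.033, 0, 0, 0, 0],
    [0, -0.04, -0.033, 0, 0, 0, 0],
    [0, -0.014, -0.02, 0, 0, 0, 0],
    [0, 0, 0, 0, 0, 0, 0],
  ],
)

```text
time_s: 2.1
ee_pos: [0.6709, 0.0652, 0.2044]
eef_rot: [-3.141, -0.001, 3.08]
force: [-0.3, 0.2, 0.3]
grip_width: 0.0003
grip_force: 0.0
```

>>> servo_tool(
  plan=[
    [0, 0, 0, 0.045, 0, 0, 0],
    [0, 0, 0, 0.045, 0, 0, 0],
    [0, 0, 0, 0.045, 0, 0, 0],
    [0, 0, 0, 0.01, 0, 0, 0],
    [0, 0, 0, 0, 0, 0, 0],
    [0, 0, 0, 0, 0, 0, 0],
    [0, 0, 0, 0, 0, 0, 0],
    [0, 0, 0, 0, 0, 0, 0],
  ],
)

```text
time_s: 3.1
ee_pos: [0.6709, 0.0667, 0.0613]
eef_rot: [3.141, 0.001, 3.082]
force: [0.4, 0.5, 0.3]
grip_width: 0.0006
grip_force: 0.0
```

```bash
python3 - <<'E'
from h import *
c=cap('side','s1');a=cv2.imread('pics/s1.png')
cv2.imwrite('pics/s1c.png',cv2.resize(a[140:220,290:390],None,fx=6,fy=6,interpolation=cv2.INTER_CUBIC))
E
```

```text
(no output)
```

View pics/s1c.png

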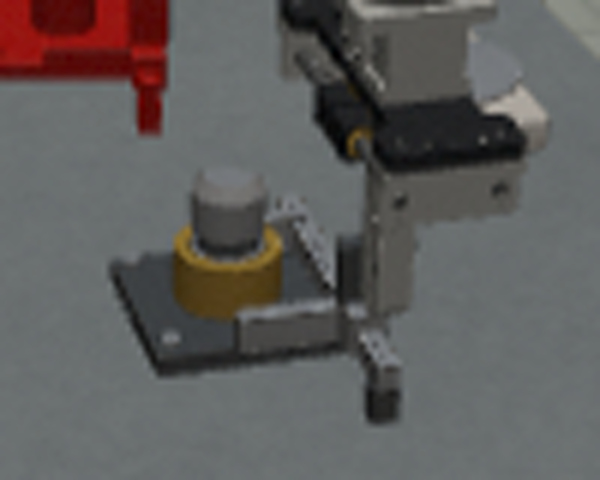

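The shut fingers (about (390,240)) stand right behind the fin (350,265), overlapping its height, so I'll push.

>>> servo_tool(
  plan=[
    [0, 0, 0.007, 0, 0, 0, 0],
    [0, 0, 0.007, 0, 0, 0, 0],
    [0, 0, 0.007, 0, 0, 0, 0],
    [0, 0, 0.007, 0, 0, 0, 0],
    [0, 0, 0.007, 0, 0, 0, 0],
    [0, 0, 0.007, 0, 0, 0, 0],
    [0, 0, 0.007, 0, 0, 0, 0],
    [0, 0, 0.007, 0, 0, 0, 0],
  ],
)

```text
time_s: 4.15
ee_pos: [0.674, 0.1171, 0.0605]
eef_rot: [-3.132, -0.001, 3.08]
force: [-6.8, -59.4, 8.5]
grip_width: 0.0005
grip_force: 30.1
```

>>> servo_tool(
  plan=[
    [0, 0, 0.001, 0, 0, 0, 0],
    [0, 0, 0.001, 0, 0, 0, 0],
    [0, 0, 0.001, 0, 0, 0, 0],
    [0, 0, 0.001, 0, 0, 0, 0],
    [0, 0, 0.001, 0, 0, 0, 0],
    [0, 0, 0.001, 0, 0, 0, 0],
    [0, 0, 0.001, 0, 0, 0, 0],
    [0, 0, 0, 0, 0, 0, 0],
  ],
)

```text
time_s: 5.15
ee_pos: [0.6741, 0.1174, 0.0606]
eef_rot: [-3.125, -0.003, 3.076]
force: [-12.7, -72.4, 12.4]
grip_width: 0.0004
grip_force: 36.5
```

```bash
python3 - <<'E'
from h import *
c=cap('side','s2');a=cv2.imread('pics/s2.png');t=cap('top','t2');b=cv2.imread('pics/t2.png')
cv2.imwrite('pics/s2c.png',np.hstack([cv2.resize(a[150:220,300:370],(490,490),interpolation=cv2.INTER_CUBIC),cv2.resize(b[140:200,255:300],(300,490),interpolation=cv2.INTER_CUBIC)]))
E
```

```text
(no output)
```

View pics/s2c.png

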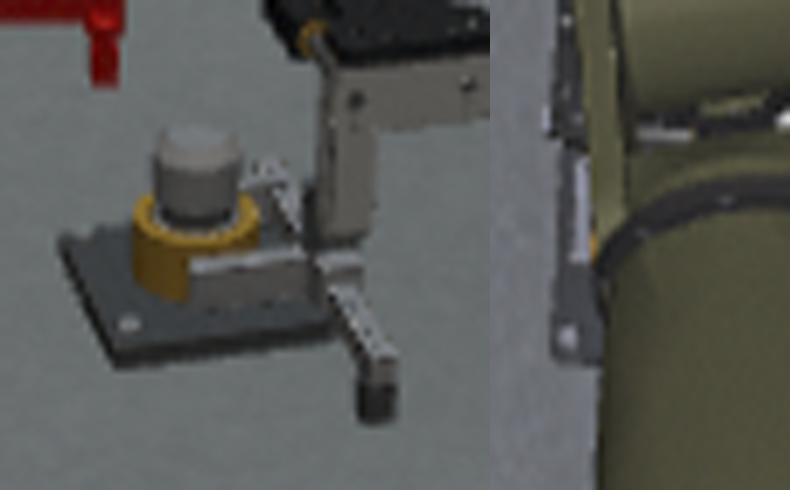

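The jaw blade (190–310, 265) appears to touch the sleeve. I'll check the travel by depth.

```bash
python3 - <<'E'
from h import *
Y=np.array([.06,.998]);X=np.array([.998,-.06])
for f in('side0','s1','s2'):
    A=cloud(dict(np.load(f+'.npz')));d=A[...,:2]-[.626,.177];x=d@X;y=d@Y;z=A[...,2]
    for nm,m in(('bladetop',(z>.034)&(z<.044)&(x>-.02)&(x<.035)&(y<-.02)&(y>-.11)),('fin',(z>.052)&(z<.075)&(x>.034)&(x<.044)&(y<-.0)&(y>-.1))):
        print(f,nm,m.sum(),np.percentile(y[m],[5,25,50,75,95]).round(4),np.percentile(x[m],[5,95]).round(3))
E
```

```text
side0 bladetop 69 [-0.066  -0.0612 -0.0536 -0.0262 -0.0225] [-0.014  0.03 ]
side0 fin 17 [-0.0771 -0.0733 -0.0714 -0.0675 -0.0644] [0.038 0.044]
s1 bladetop 63 [-0.0682 -0.0637 -0.056  -0.0255 -0.0212] [-0.012  0.032]
s1 fin 16 [-0.096  -0.0769 -0.0725 -0.0687 -0.0651] [0.039 0.043]
s2 bladetop 56 [-0.0393 -0.036  -0.0306 -0.0254 -0.0218] [-0.011  0.027]
s2 fin 26 [-0.0673 -0.0596 -0.0452 -0.0394 -0.0367] [0.039 0.044]
```

Fin and blade moved about 30 mm, the blade now lies at the sleeve's edge (y ≈ -30 mm), and the jaw resists 70 N, so it bears. I'll back off, lift and go over the pliers.

>>> servo_tool(
  plan=[
    [0, 0, -0.015, 0, 0, 0, 0],
    [0, 0, -0.02, 0, 0, 0, 0],
    [0, 0, -0.01, 0, 0, 0, 0],
    [0, 0, 0, -0.04, 0, 0, 0],
    [0, 0, 0, -0.045, 0, 0, 0],
    [0, 0, 0, -0.045, 0, 0, 0],
    [100, 0.03, -0.04, 0, 0, 0, 0],
    [100, 0.03, -0.04, 0, 0, 0, 0],
  ],
)

```text
time_s: 6.25
ee_pos: [0.6062, 0.0082, 0.1907]
eef_rot: [3.141, 0.001, 3.083]
force: [0.4, -0.6, 0.5]
grip_width: 0.0173
grip_force: 0.0
```

>>> servo_tool(
  plan=[
    [100, 0.03, -0.04, 0, 0, 0, 0],
    [100, 0.03, -0.04, 0, 0, 0, 0],
    [100, 0.03, -0.04, 0, 0, 0, 0],
    [100, 0.03, -0.04, 0, 0, 0, 0],
    [100, 0.03, -0.04, 0, 0, 0, 0],
    [100, 0, 0, 0, 0, 0, -0.12],
    [100, 0, 0, 0, 0, 0, -0.12],
    [100, 0, 0, 0, 0, 0, 0],
  ],
)

```text
time_s: 7.25
ee_pos: [0.4455, -0.1822, 0.1906]
eef_rot: [-3.142, 0.0, -2.962]
force: [0.3, -0.4, -1.0]
grip_width: 0.0933
grip_force: 0.0
```

```bash
python3 - <<'E'
from h import *
o=ctrl.get_obs();print(o['ee_pos'],o['eef_rot'],o['qpos'])
c=cap('side','s3')
Y=np.array([.06,.998]);X=np.array([.998,-.06])
A=cloud(c);d=A[...,:2]-[.626,.177];x=d@X;y=d@Y;z=A[...,2]
m=(z>.052)&(z<.075)&(x>.034)&(x<.044)&(y<-.0)&(y>-.1);print(m.sum(),np.median(y[m]))
yaw=o['eef_rot'][2];T=np.array([[np.cos(yaw),np.sin(yaw)],[np.sin(yaw),-np.cos(yaw)]])
print('to grip tool xy',T.T@(np.array([.438,-.206])-o['ee_pos'][:2]),'turn',-(3.3216-yaw%6.2832))
E
```

```text
[ 0.44546792 -0.18215619  0.19061032] [-3.14151066e+00  4.58945753e-04 -2.96168785e+00] [-4.64404049e-01  1.59752774e-01  1.72900753e+00  2.21229521e-04
  1.25241617e+00 -2.21517437e+00]
17 -0.044501937080142696
to grip tool xy [ 0.01161391 -0.0221227 ] turn -8.785040617942386e-05
```

View pics/s3.png

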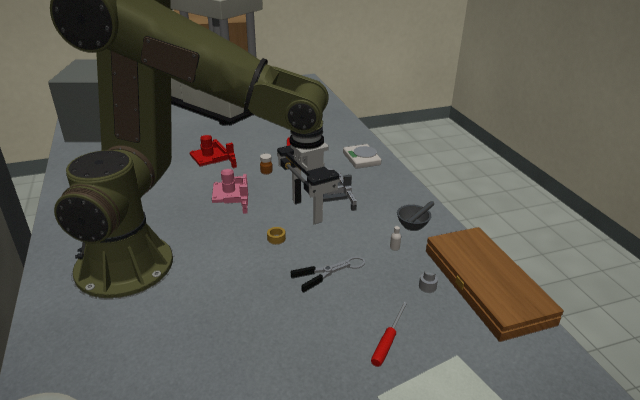

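The gripper is nearly over the handles and the pliers are undisturbed. I'll correct and descend.

>>> servo_tool(
  plan=[
    [100, 0.012, -0.022, 0, 0, 0, 0],
    [100, 0, 0, 0.04, 0, 0, 0],
    [100, 0, 0, 0.04, 0, 0, 0],
    [100, 0, 0, 0.04, 0, 0, 0],
    [100, 0, 0, 0.04, 0, 0, 0],
    [100, 0, 0, 0.014, 0, 0, 0],
    [100, 0, 0, 0.008, 0, 0, 0],
    [100, 0, 0, 0, 0, 0, 0],
  ],
)

```text
time_s: 8.3
ee_pos: [0.4379, -0.2063, 0.0091]
eef_rot: [-3.141, 0.001, -2.962]
force: [0.9, 0.4, 0.3]
grip_width: 0.0937
grip_force: 0.0
```

```bash
python3 - <<'E'
from h import *
o=ctrl.get_obs();print(o['ee_pos'],o['eef_rot'],o['force'])
c=cap('side','s4');a=cv2.imread('pics/s4.png')
cv2.imwrite('pics/s4c.png',np.hstack([cv2.resize(a[220:300,275:375],None,fx=5,fy=5,interpolation=cv2.INTER_CUBIC),cv2.resize(a[165:213,310:358],(290,290),interpolation=cv2.INTER_CUBIC)[:, :] if 0 else cv2.copyMakeBorder(cv2.resize(a[160:210,305:355],(300,300),interpolation=cv2.INTER_CUBIC),0,100,0,0,0)]))
E
```

```text
[ 0.43788698 -0.20632361  0.00906793] [-3.14104329e+00  6.30780730e-04 -2.96183595e+00] [0.90511666 0.44597401 0.31863686]
```

View pics/s4c.png

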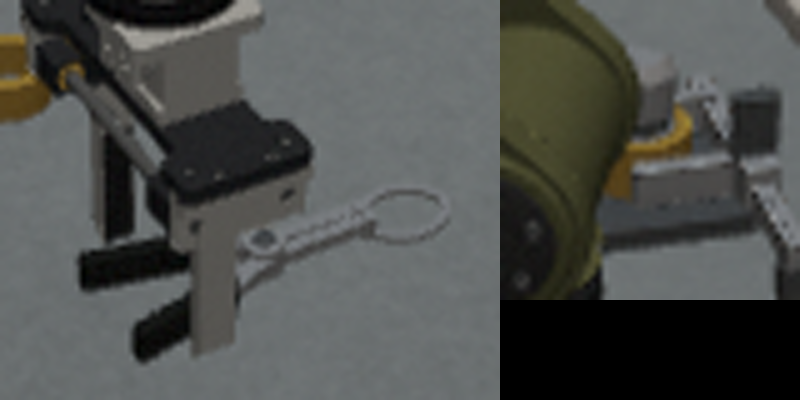

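The fingers straddle both grips, and on the right the blade lies against the sleeve. I'll lower the last 5 mm and squeeze.

>>> servo_tool(
  plan=[
    [100, 0, 0, 0.005, 0, 0, 0],
    [100, 0, 0, 0, 0, 0, 0],
    [30, 0, 0, 0, 0, 0, 0],
    [10, 0, 0, 0, 0, 0, 0],
    [0, 0, 0, 0, 0, 0, 0],
    [0, 0, 0, 0, 0, 0, 0],
    [0, 0, 0, 0, 0, 0, 0],
    [0, 0, 0, 0, 0, 0, 0],
  ],
  force=50,
)

```text
time_s: 9.35
ee_pos: [0.4374, -0.2062, 0.0035]
eef_rot: [-3.142, -0.0, -2.961]
force: [-0.3, -1.0, 1.6]
grip_width: 0.0373
grip_force: 7.5
```

>>> servo_tool(
  plan=[
    [0, 0, 0, 0, 0, 0, 0],
    [0, 0, 0, 0, 0, 0, 0],
    [0, 0, 0, 0, 0, 0, 0],
    [0, 0, 0, 0, 0, 0, 0],
    [0, 0, 0, -0.02, 0, 0, 0],
    [0, 0, 0, -0.03, 0, 0, 0],
    [0, 0, 0, -0.03, 0, 0, 0],
    [0, 0, 0, 0, 0, 0, 0],
  ],
)

```text
time_s: 10.35
ee_pos: [0.4383, -0.2066, 0.0847]
eef_rot: [-3.139, 0.003, -2.961]
force: [0.0, -0.1, -4.1]
grip_width: 0.0288
grip_force: 49.8
```

```bash
python3 - <<'E'
from h import *
o=ctrl.get_obs();print(o['ee_pos'],o['eef_rot'],o['grip_width'],o['grip_force'])
c=cap('side','s5');t=cap('top','t5');a=cv2.imread('pics/s5.png');b=cv2.imread('pics/t5.png')
cv2.imwrite('pics/s5c.png',np.hstack([cv2.resize(a[200:280,285:375],(450,400),interpolation=cv2.INTER_CUBIC),cv2.resize(b[160:220,360:405],(300,400),interpolation=cv2.INTER_CUBIC)]))
E
```

```text
[ 0.43830918 -0.20657061  0.08474118] [-3.13942405e+00  2.65232456e-03 -2.96137410e+00] 0.028780588664985365 49.836081862449646
```

View pics/s5c.png

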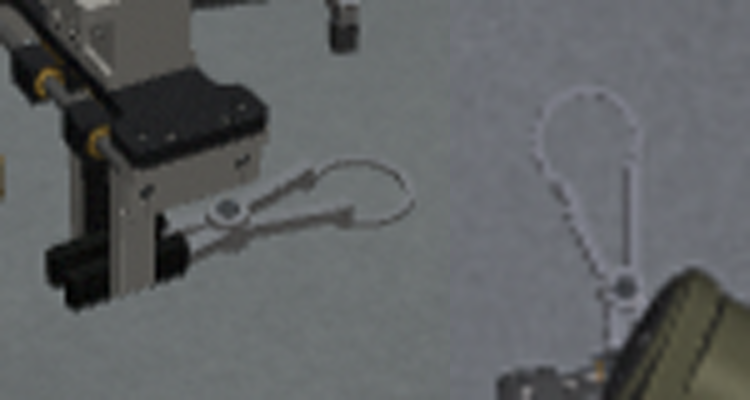

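Both grips are squeezed parallel and the ring is spread round. In the top crop its centre is at about (588,140). I'll compare that with the expected spot.

```bash
python3 - <<'E'
from h import *
t=dict(np.load('t5.npz'));s=dict(np.load('s5.npz'))
h=.0842
print('top est',ray(t,138.5/6.667-.5+360,140.5/6.667-.5+160,h))
print('pivot',ray(t,(625-450+.5)/6.667-.5+360,288.5/6.667-.5+160,h+.013))
e=np.array([.5776,-.1813,h])
for nm,c,o,k in(('side',s,(285,200),5),('top',t,(360,160),6.667)):
    a=np.linspace(0,2*np.pi,60)
    q=np.array([proj(c,e+[.0285*np.cos(i),.0285*np.sin(i),0]) for i in a]);q=(q-o+.5)*k
    print(nm,q.min(0),q.max(0))
# depth test of ring
for nm,c in(('side',s),('top',t)):
    A=cloud(c);m=(A[...,2]>.07)&(np.hypot(A[...,0]-.5776,A[...,1]+.1813)<.036)
    print(nm,m.sum(),A[m].mean(0),A[m].min(0),A[m].max(0))
# stub from side view
s0=dict(np.load('side0.npz'));a=np.linspace(0,2*np.pi,60)
for r,z in((.014,.088),(.02,.08),(.029,.047)):
    q=np.array([proj(s0,[.626+r*np.cos(i),.177+r*np.sin(i),z]) for i in a]);q=(q-[305,165]+.5)*6;print('stub',r,q.min(0),q.max(0))
t0=dict(np.load('top0.npz'))
for r,z in((.014,.088),(.02,.08),(.029,.047)):
    q=np.array([proj(t0,[.626+r*np.cos(i),.177+r*np.sin(i),z]) for i in a]);q=(q-[255,140]+.5)*6;print('stubtop',r,q.min(0),q.max(0))
E
```

```text
top est [ 0.57787302 -0.17958899  0.0842    ]
pivot [ 0.50028769 -0.19513246  0.0972    ]
side [303.41641487 158.08029576] [415.27042142 225.08606347]
top [86.94225075 86.39976003] [196.7189233  195.69301911]
side 152 [ 0.57322071 -0.18291669  0.08578339] [ 0.5423197  -0.21178925  0.07869826] [ 0.60716239 -0.14698445  0.09636577]
top 84 [ 0.57522623 -0.18049086  0.08694932] [ 0.54455809 -0.20732789  0.07739965] [ 0.60503925 -0.15082155  0.10012018]
stub 0.014 [112.66548336  10.46205158] [166.36413947  36.63761433]
stub 0.02 [100.99992911  18.2577334 ] [177.50346374  55.83300005]
stub 0.029 [83.3043803  64.02258673] [193.02626988 119.55074175]
stubtop 0.014 [111.04700594 143.28476312] [159.64331861 191.53480577]
stubtop 0.02 [102.20276642 134.98323143] [171.23534651 203.52704698]
stubtop 0.029 [ 93.31472384 128.05655658] [191.13889293 225.20771029]
```

The ring position matches the expected one within 2 mm on both cameras, and the stub outline matches too. I'll lift, align and carry it over.

>>> servo_tool(
  plan=[
    [0, 0, 0, -0.025, 0, 0, 0],
    [0, 0, 0, -0.02, 0, 0, 0.08],
    [0, 0, 0, 0, 0, 0, 0.08],
    [0, 0, 0, 0, 0, 0, 0.08],
    [0, -0.002, 0.03, 0, 0, 0, 0],
    [0, -0.002, 0.03, 0, 0, 0, 0],
    [0, -0.002, 0.03, 0, 0, 0, 0],
    [0, -0.002, 0.03, 0, 0, 0, 0],
  ],
)

```text
time_s: 11.45
ee_pos: [0.4521, -0.0857, 0.1268]
eef_rot: [3.141, -0.003, 3.082]
force: [-0.7, -0.4, -2.1]
grip_width: 0.0289
grip_force: 49.8
```

>>> servo_tool(
  plan=[
    [0, -0.002, 0.04, 0, 0, 0, 0],
    [0, -0.002, 0.04, 0, 0, 0, 0],
    [0, -0.002, 0.04, 0, 0, 0, 0],
    [0, -0.002, 0.04, 0, 0, 0, 0],
    [0, -0.002, 0.04, 0, 0, 0, 0],
    [0, -0.002, 0.04, 0, 0, 0, 0],
    [0, -0.003, 0.034, 0, 0, 0, 0],
    [0, 0, 0, 0, 0, 0, 0],
  ],
)

```text
time_s: 12.45
ee_pos: [0.4833, 0.1873, 0.1265]
eef_rot: [-3.141, -0.003, 3.084]
force: [0.1, -0.3, -2.3]
grip_width: 0.0289
grip_force: 49.8
```

>>> servo_tool(
  plan=[
    [0, 0, 0, 0, 0, 0, 0],
    [0, 0, 0, 0, 0, 0, 0],
    [0, 0, 0, 0, 0, 0, 0],
    [0, 0, 0, 0, 0, 0, 0],
    [0, 0, 0, 0, 0, 0, 0],
    [0, 0, 0, 0, 0, 0, 0],
    [0, 0, 0, 0, 0, 0, 0],
    [0, 0, 0, 0, 0, 0, 0],
  ],
)

```text
time_s: 13.45
ee_pos: [0.484, 0.1858, 0.1285]
eef_rot: [3.142, 0.0, 3.082]
force: [-0.4, 0.2, -1.7]
grip_width: 0.0286
grip_force: 49.8
```

```bash
python3 - <<'E'
from h import *
o=ctrl.get_obs();p=o['ee_pos'];print(p,o['eef_rot'],o['grip_width'],o['grip_force'])
yaw=o['eef_rot'][2];X=np.array([-np.cos(yaw),-np.sin(yaw)])
ring=p[:2]+.1416*X; print('ring',ring,'err world',np.array([.626,.177])-ring)
c=cap('side','s6');a=cv2.imread('pics/s6.png')
t=cap('top','t6');b=cv2.imread('pics/t6.png')
cv2.imwrite('pics/s6c.png',np.hstack([cv2.resize(a[150:210,295:355],(420,420),interpolation=cv2.INTER_CUBIC),cv2.resize(b[140:200,250:300],(350,420),interpolation=cv2.INTER_CUBIC)]))
e=np.r_[ring,p[2]-.0005];A=np.linspace(0,2*np.pi,60)
for nm,cc,of in(('side',c,(295,150)),('top',t,(250,140))):
    for r,q in((.0285,e),(.014,[.626,.177,.088]),(.029,[.626,.177,.047])):
        g=np.array([proj(cc,np.add(q,[r*np.cos(i),r*np.sin(i),0])) for i in A]);g=(g-of+.5)*7;print(nm,r,g.min(0).round(),g.max(0).round())
E
```

```text
[0.48399337 0.18578986 0.12846282] [3.14157578e+00 4.10117188e-05 3.08181028e+00] 0.02862819475112195 49.83648061752319
ring [0.62534041 0.17732971] err world [ 0.00065959 -0.00032971]
side 0.0285 [168.  23.] [297.  84.]
side 0.014 [201. 117.] [264. 148.]
side 0.029 [167. 180.] [295. 244.]
top 0.0285 [125. 127.] [243. 245.]
top 0.014 [165. 167.] [221. 223.]
top 0.029 [144. 149.] [258. 263.]
```

View pics/s6c.png

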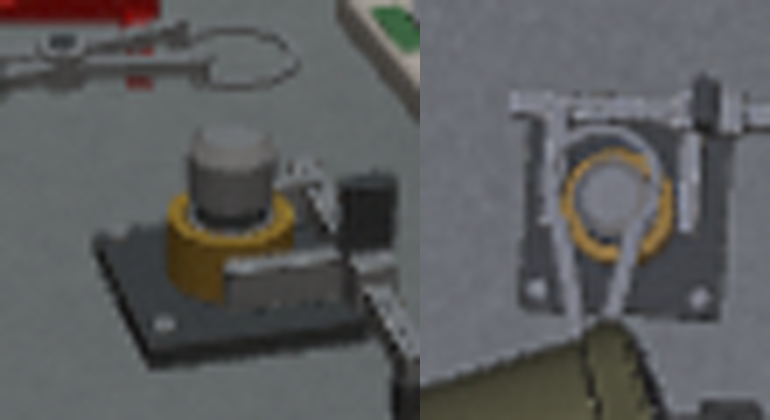

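The ring sits centred over the stub in both views, but in the top view I see a possible thin gap between the blade (≈690,190) and the sleeve (≈672). I'll measure that before lowering.

```bash
python3 - <<'E'
from h import *
for f in('t6','top0'):
    t=dict(np.load(f+'.npz'));im=t['pixels'].astype(np.float32)
    for fx in(0,.004):
        print(f,fx)
        for y in np.arange(-.020,-.078 if f=='top0' else -.05,-.0015):
            w=np.array([.626,.177])+fx*np.array([.998,-.06])+y*np.array([.06,.998])
            u=proj(t,[*w,.042]);v=cv2.remap(im,np.float32([[u[0]]]),np.float32([[u[1]]]),cv2.INTER_LINEAR)[0,0]
            print('%.1f:%s'%(y*1000,v.astype(int).tolist()),end=' ')
        print()
E
```

```text
t6 0
-20.0:[124, 102, 66] -21.5:[129, 104, 62] -23.0:[133, 107, 63] -24.5:[125, 102, 64] -26.0:[100, 85, 66] -27.5:[80, 73, 70] -29.0:[101, 99, 104] -30.5:[124, 127, 140] -32.0:[128, 132, 146] -33.5:[125, 128, 139] -35.0:[122, 123, 132] -36.5:[117, 116, 123] -38.0:[112, 110, 114] -39.5:[91, 91, 95] -41.0:[68, 69, 74] -42.5:[59, 61, 67] -44.0:[63, 65, 70] -45.5:[65, 67, 73] -47.0:[64, 66, 71] -48.5:[63, 65, 70] 
t6 0.004
-20.0:[129, 108, 71] -21.5:[131, 107, 66] -23.0:[133, 106, 61] -24.5:[120, 97, 62] -26.0:[96, 83, 66] -27.5:[83, 78, 78] -29.0:[107, 107, 115] -30.5:[130, 135, 150] -32.0:[130, 134, 149] -33.5:[126, 128, 140] -35.0:[121, 122, 131] -36.5:[116, 116, 123] -38.0:[110, 109, 115] -39.5:[88, 88, 94] -41.0:[65, 66, 71] -42.5:[60, 62, 67] -44.0:[64, 65, 71] -45.5:[65, 67, 73] -47.0:[64, 66, 71] -48.5:[63, 65, 70] 
top0 0
-20.0:[111, 92, 61] -21.5:[122, 99, 62] -23.0:[133, 107, 66] -24.5:[130, 104, 65] -26.0:[110, 89, 58] -27.5:[92, 75, 52] -29.0:[78, 69, 58] -30.5:[64, 63, 64] -32.0:[61, 62, 67] -33.5:[63, 65, 71] -35.0:[65, 66, 73] -36.5:[65, 67, 73] -38.0:[65, 67, 73] -39.5:
[... 626 characters left out ...]
0:[109, 89, 59] -27.5:[92, 77, 57] -29.0:[77, 71, 64] -30.5:[63, 65, 71] -32.0:[62, 65, 72] -33.5:[64, 66, 73] -35.0:[65, 67, 74] -36.5:[66, 68, 73] -38.0:[66, 68, 73] -39.5:[66, 68, 73] -41.0:[65, 68, 73] -42.5:[65, 68, 73] -44.0:[65, 67, 72] -45.5:[65, 67, 71] -47.0:[63, 65, 70] -48.5:[62, 64, 69] -50.0:[64, 66, 70] -51.5:[67, 68, 71] -53.0:[79, 79, 83] -54.5:[100, 100, 105] -56.0:[117, 117, 123] -57.5:[120, 120, 128] -59.0:[122, 123, 133] -60.5:[121, 122, 132] -62.0:[119, 119, 130] -63.5:[111, 111, 121] -65.0:[93, 93, 99] -66.5:[75, 76, 78] -68.0:[89, 91, 95] -69.5:[102, 105, 110] -71.0:[107, 110, 116] -72.5:[107, 110, 116] -74.0:[107, 109, 115] -75.5:[107, 110, 116] -77.0:[108, 110, 116]
```

The blade's inner edge measures -29 mm at the tangent row, which is exactly the sleeve's radius, so the jaw bears. I'll lower the ring over the stub.

>>> servo_tool(
  plan=[
    [0, 0, 0, 0.012, 0, 0, 0],
    [0, 0, 0, 0.012, 0, 0, 0],
    [0, 0, 0, 0.01, 0, 0, 0],
    [0, 0, 0, 0.006, 0, 0, 0],
    [0, 0, 0, 0.005, 0, 0, 0],
    [0, 0, 0, 0.005, 0, 0, 0],
    [0, 0, 0, 0.005, 0, 0, 0],
    [0, 0, 0, 0, 0, 0, 0],
  ],
)

```text
time_s: 14.55
ee_pos: [0.4839, 0.1857, 0.0732]
eef_rot: [-3.141, -0.0, 3.082]
force: [0.1, 0.2, -1.9]
grip_width: 0.0285
grip_force: 49.8
```

>>> servo_tool(
  plan=[
    [0, 0, 0, 0.004, 0, 0, 0],
    [0, 0, 0, 0.004, 0, 0, 0],
    [0, 0, 0, 0.004, 0, 0, 0],
    [0, 0, 0, 0.004, 0, 0, 0],
    [0, 0, 0, 0.004, 0, 0, 0],
    [0, 0, 0, 0, 0, 0, 0],
    [0, 0, 0, 0, 0, 0, 0],
    [0, 0, 0, 0, 0, 0, 0],
  ],
)

```text
time_s: 15.55
ee_pos: [0.4841, 0.1858, 0.0536]
eef_rot: [3.141, 0.0, 3.082]
force: [-0.2, 0.1, -2.4]
grip_width: 0.0287
grip_force: 49.8
```

The ring is down at about 53 mm with no contact force. I've used all ten views, so I'll do a numeric check by depth and then hand in.

```bash
python3 - <<'E'
from h import *
c=cap('top','t7');A=cloud(c);d=A[...,:2]-[.626,.177];x=d@[.998,-.06];y=d@[.06,.998];r=np.hypot(x,y);z=A[...,2]
m=(z>.05)&(r>.0225)&(r<.03)&(x<.03)&(z<.07);print('ring-ish z',m.sum(),np.median(z[m]),x[m].mean(),y[m].mean())
m=(x<-.035)&(x>-.075)&(abs(y)<.03)&(z>.035);print('jaws',m.sum(),np.median(z[m]),y[m].mean())
o=ctrl.get_obs();print(o['ee_pos'],o['force'],o['grip_force'],o['time_s'])
print(ctrl.hand_in())
E
```

```text
ring-ish z 52 0.05478924991778056 0.0017620523438773598 -0.0004710444820335677
jaws 54 0.06398999944333794 0.000993012083999267
[0.48404127 0.18581074 0.05358056] [ 0.19608808 -0.48931514 -2.72252009] 49.8365592956543 15.6
the job is handed in; nothing more can be done
None
```

I handed the job in at 15.6 s; no verdict came back. The caliper jaw is shut on the sleeve, and the arm still holds the pliers squeezed at about 50 N, with the spread ring level round the stub at the groove (about 53 mm high, within about 2 mm of the axis).

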